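# Switch the glassware drier's pull-and-turn air selector

## Task

Send the drying air to the bank of pegs marked by the green disc: pull the red sprung selector knob up out of its middle notch, turn it towards the green disc, and let it snap fully home in the notch on that side. The notches are hidden and not quite in line with the discs, so feel for the place where it drops in and do not force the locking pin. Leave the glassware standing where it is.

Things in the scene. Friction and masses are not known exactly. Their poses are not given: they have to be found in the camera images.
- drier: Cream box-shaped glassware drier fixed on the bench, 240 (its x) x 300 (its y) x 85 high; origin under its centre. Its knob stands on the top face, the knob's axis 20 mm from the centre towards its own -x. Along each short side (own y = +-125) runs a row of four upright pegs that reach 45 above the top face; else the top is clear around the knob.
- knob_grip (a point): Point on the knob's vertical axis at the height to grip: 12 mm below the top of the red wing, and 24 above the round skirt it stands on (39 above the drier's top when the knob is home). The point rides and turns with the knob. The wing is an upright plate 48 long (point x), 14 thick (point y), 36 high; pinch it across its thickness from above. The black skirt below it is 86 in diameter. A white pointer nose runs out along point +x.
- pointer_tip (a point): Outer end of the white pointer nose, 50 mm from the knob's axis; moves with the knob. At the start it points along the drier's own +x, midway between the discs.
- knob_lift (a joint): How far the knob is pulled up, m: 0 is home (seated in a notch), 0.012 the top stop. A spring pulls it down with about 6 N when home and 9 N at the top, plus 1 N of weight. The locking pin is clear of the notches from 0.0075 up; let go between notches, the pin rests on the plate with the knob 0.006 to 0.007 up. Pressed down only by its spring, it slides easily round the plate and drops those 6 to 7 mm when over a notch.
- knob_turn (a joint): Turn of the knob about its vertical axis, rad, 0 at the start in the middle notch, positive anticlockwise seen from above; stops at +-1.35. It has very little friction. Besides the middle notch there is one notch on each side.
- pin: Steel locking pin, 5 mm wide, under the skirt directly below the pointer, 34 mm from the knob's axis, hidden from above; origin on the knob's axis, at the level of the drier's top when home. It goes 7 mm deep into the notches, which are 8.5 wide. More than 25 N on it (turning while it is in a notch, or pressing down between notches) is forcing it.
- disc_green: Green disc, 20 mm across, 3 high, fixed on the drier's top 64 mm from the knob's axis; marks the side to select. Its direction from the axis lies 50 degrees (0.873 rad) from the start direction of the pointer, to the left or to the right. The notch for it lies 5 to 11 degrees (0.09 to 0.19 rad) away from the disc's direction, before or beyond it.
- disc_yellow: Yellow disc of the same size at 50 degrees on the other side; not wanted.
- flask: Clear conical flask, 72 across the foot, 100 high, loose on the bench beside the drier; origin under its centre. Leave alone.
- beaker: Clear beaker, 66 across, 85 high, loose beside the drier; origin under its centre. Leave alone.
- reagent: Amber bottle with black cap, 56 across, 120 high, loose beside the drier; origin under its centre. Leave alone.

How it is judged:
By the outcome, as a careful person would: the job done as asked, in the order asked, and still so for the second after the job is handed in, with the robot touching nothing.
It also fails if it takes over 51 s, if anything falls off the work surface, if the arm or the gripper's body presses on something with over 40 N, if the wrist force passes 120 N, or if a joint passes its speed limit or range.

## Robot

A 7-joint arm with a two-finger parallel gripper is mounted at the origin on the work surface. World frame = base frame: x ahead of the robot, y to its left, z up, the work surface at z = 0. Lengths are in m, angles in rad, forces in N, time in s.
With the tool pointing down it reaches from about 0.4 to 0.85 m from the base axis. Payload 10.4 kg.
Tool frame: the origin (TCP) lies at the very end of the fingers, on their centre line; the grasp point (between the pads) lies 19 mm behind it; z points along the fingers, y is the direction in which the jaws open and shut (so a half turn about z gives the same grasp; the last joint's range is limited). The gripper opens to 87 mm and grips with 3 to 60 N. Pads are 19 mm wide; open, the fingers measure 117 mm over their backs; the gripper's body (75 mm by 190 mm) begins 51 mm behind the grasp point.
Start: joints at [1.244, 0.332, -0.065, 1.46, 0.022, 1.35, -0.088], TCP at [0.187, -0.596, 0.223] pointing down, gripper open.
Joint ranges: [-2.6, 2.6], [-0.5, 2.12], [-1.47, 1.34], [0.16, 2.42], [-1.27, 4.41], [0.06, 2.06], [-2.6, 2.6]. Speed limits (rad/s): [2.22, 2.22, 2.79, 2.79, 3.14, 3.14, 3.14].

## Interface

Orientations are given as a unit quaternion [w, x, y, z].
In Python, from workcell import get_state, read_camera, calibration, close_job gives the robot as it stands. The module is installed in compiled form; this text tells all that it offers.
- The arm moves only by the shell command python3 -m handwheel 'ROWS' [OPENING] [FORCE]. ROWS is JSON, a list of rows, each an object with "offset": the shift along the tool's x, y, z in mm, a list of three; "yaw": the turn about the tool's z in rad. In form: [{"offset": [tx, ty, tz], "yaw": yaw}, ...]. A call has 1 to 12 rows; each row shifts and turns the commanded pose from where the row before left it, along the tool's axes as they then stand; what a row does not reach is not made up. A row lasts 1/8 s, in which the tool goes at most 62.5 mm and 10.7 degrees, less where a joint would pass 70% of its speed; a pose out of reach is approached as far as the arm can. A call is refused whole if a number of a shift passes 62.5 or a number of a turn 0.188, either way. A call with a gripper value outside its range is refused whole. OPENING is the opening in per cent of the stroke, from 0 (shut) to 100 (fully open), set as the call begins (- or left out, the last holds). The fingers move at their own pace and stop on an object; FORCE is the grip in N (left out, the last holds). Time passes only in rows, so rows that do not move let the fingers close. It gives the time, the measured TCP pose, the force and the opening at its end, in the units of the state.
- get_state(): the state, without advancing time (a new reading comes with each control period).
- read_camera(name): name is "side" or "top" or "wrist"; returns the picture (400x640x3 uint8, red, green, blue); there is no depth.
- calibration(name): a dict with "camera_matrix" (3x3 intrinsics, pixels), "distortion" ([k1, k2, p1, p2, k3] as OpenCV has them; the pictures are not rectified), "extrinsics" (4x4, takes a point from camera to world coordinates); the wrist camera has in their place "T_tool_cam" (4x4, takes a point from camera to tool coordinates, whose origin is the TCP and whose axes are the flange's). Camera axes: x right, y down, z forward; pixel columns grow to the right and rows downward; lengths in m; the calibration is good to about 2 mm. A picture is of the moment at which its call begins: read the wrist's pose just before it. calibration takes no time and is no camera call.
- close_job(): hands the job in, once; it reports no verdict.
The state is a dict: "time": time; "joint_pos": joint angles; "qvel": joint speeds; "effort": joint torques, N m; "tool_pos": TCP position; "tcp_rot": TCP orientation; "wrist_force": force on the tool from outside, world axes, zero at the start; "wrist_torque": the same for the moment, N m; "gripper_width": finger opening in m.
Only numpy, scipy, OpenCV 4.12 (cv2) and the standard library are available. Lean on these libraries where they do the work, as an engineer would, in place of code of your own. Each camera call takes 0.05 s, during which the arm holds its last target. There are 200 camera calls.

## Working session

There is one attempt and no reset: what is moved stays moved. The work goes in short steps, Python scripts to look and compute and a shell command to move; the robot and the scene stay as the last step left them, time stands still between calls to the robot, and variables do not carry over. Pictures are saved under pics/ and viewed, about 8 in all and at most 12, crops included, and the job is handed in when it is done.

```bash
mkdir -p pics; python3 - <<'E'
from workcell import *
import cv2,numpy as np
s=get_state();print({k:np.round(v,3).tolist() for k,v in s.items()})
for n in("top","side"):
    cv2.imwrite(f"pics/{n}0.png",read_camera(n)[:,:,::-1])
    c=calibration(n);print(n,np.round(c["camera_matrix"],1).tolist(),np.round(c["extrinsics"],3).tolist(),c["distortion"])
print(np.round(calibration("wrist")["T_tool_cam"],3).tolist())
E
```

```text
{'time': 0.0, 'joint_pos': [1.244, 0.333, -0.065, 1.461, 0.022, 1.35, -0.088], 'qvel': [0.003, 0.0, 0.0, -0.001, 0.002, -0.003, -0.001], 'effort': [-0.0, -62.326, 0.025, -38.991, -0.061, 0.04, 0.0], 'tool_pos': [0.187, -0.596, 0.222], 'tcp_rot': [-0.001, 0.988, 0.151, -0.0], 'wrist_force': [-0.078, -0.01, -0.13], 'wrist_torque': [-0.032, 0.016, 0.02], 'gripper_width': 0.087}
top [[385.6, 0.0, 318.7], [0.0, 385.6, 204.2], [0.0, 0.0, 1.0]] [[-0.022, -0.99, 0.142, 0.466], [-1.0, 0.02, -0.015, 0.028], [0.012, -0.142, -0.99, 0.879], [0.0, 0.0, 0.0, 1.0]] [-0.06019263  0.          0.          0.          0.        ]
side [[403.1, 0.0, 314.4], [0.0, 403.1, 203.3], [0.0, 0.0, 1.0]] [[0.876, -0.347, 0.336, 0.305], [-0.483, -0.621, 0.618, -0.543], [-0.006, -0.703, -0.711, 0.767], [0.0, 0.0, 0.0, 1.0]] [-0.09990942  0.          0.          0.          0.        ]
[[-0.0, -0.957, -0.289, 0.079], [1.0, -0.0, -0.0, -0.0], [0.0, -0.289, 0.957, -0.161], [0.0, 0.0, 0.0, 1.0]]
```

View pics/top0.png

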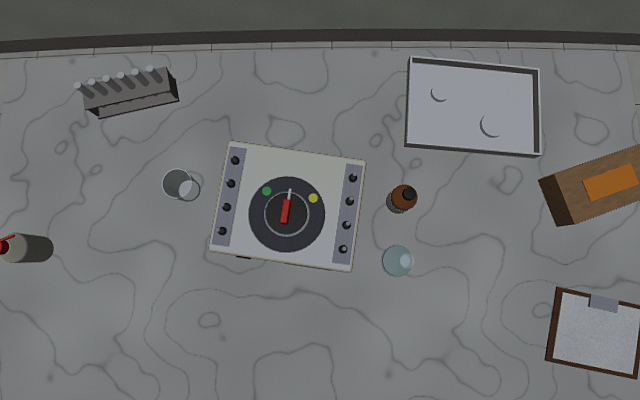

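View pics/side0.png

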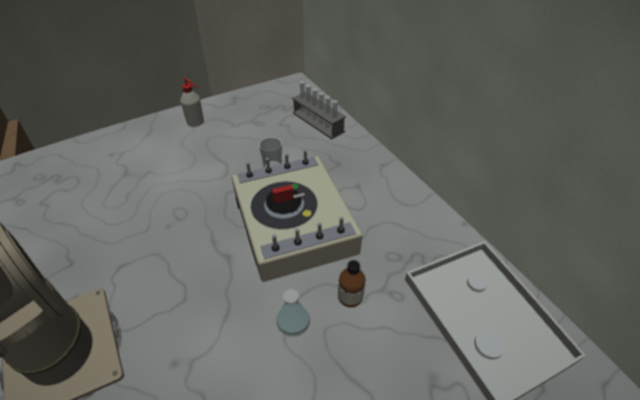

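Top view: drier centred near (288,206), knob wing near (285,211), pointer tip (290,191). The green disc is at (267,191), on the left, so anticlockwise is positive. Yellow is at (313,198). The beaker is left of the drier, the reagent and flask right.

```bash
cat > h.py <<'E'
from workcell import *
import cv2,numpy as np
from scipy.spatial.transform import Rotation as R
def Tt(s):
    w,x,y,z=s["tcp_rot"];T=np.eye(4);T[:3,:3]=R.from_quat([x,y,z,w]).as_matrix();T[:3,3]=s["tool_pos"];return T
def ray(n,uv,z,s=None):
    c=calibration(n);E=c["extrinsics"] if n!="wrist" else Tt(s)@np.array(c["T_tool_cam"])
    E=np.array(E);p=cv2.undistortPoints(np.array([[uv]],float),np.array(c["camera_matrix"]),np.array(c["distortion"]))[0,0]
    d=E[:3,:3]@[p[0],p[1],1];return E[:3,3]+d*(z-E[2,3])/d[2]
def cent(im,m):
    v,u=np.nonzero(m);return (u.mean(),v.mean(),len(u))
E
python3 - <<'E'
from h import *
im=cv2.imread("pics/top0.png")[:,:,::-1].astype(int)
r,g,b=im[...,0],im[...,1],im[...,2]
box=np.zeros(r.shape,bool);box[140:270,225:350]=1
for n,m,z in(("green",(g>r+40)&(g>b+20),.088),("yel",(r>b+60)&(g>b+60),.088),("red",(r>g+70),.13)):
    c=cent(im,m&box);print(n,np.round(c,1),ray("top",c[:2],z).round(4))
for uv in((231,141),(365,159),(351,271),(210,250)):print(ray("top",uv,.085).round(3))
print(ray("top",(290,191),.095).round(3))
s=get_state();print(Tt(s).round(3))
E
```

```text
green [266.1 190.7  67. ] [0.6105 0.1252 0.088 ]
yel [312.8 197.8  66. ] [0.5937 0.0282 0.088 ]
red [284.5 210.6 154. ] [0.5625 0.0842 0.13  ]
[0.72  0.201 0.085]
[ 0.675 -0.084  0.085]
[ 0.442 -0.046  0.085]
[0.49  0.241 0.085]
[0.608 0.075 0.095]
[[ 0.954  0.299 -0.     0.187]
 [ 0.299 -0.954  0.001 -0.596]
 [-0.    -0.001 -1.     0.222]
 [ 0.     0.     0.     1.   ]]
```

```bash
python3 -m handwheel '[{"offset":[36,-34,0],"yaw":0},{"offset":[36,-34,0],"yaw":0},{"offset":[36,-34,0],"yaw":0},{"offset":[36,-34,0],"yaw":0},{"offset":[36,-34,0],"yaw":0},{"offset":[36,-34,0],"yaw":0},{"offset":[36,-34,0],"yaw":0},{"offset":[36,-34,0],"yaw":0},{"offset":[36,-34,0],"yaw":0},{"offset":[36,-34,0],"yaw":0},{"offset":[36,-34,0],"yaw":0},{"offset":[36,-34,0],"yaw":0}]' 100 30
cat > go.py <<'E'
from h import *
import sys
def go(x,y,hd):
    s=get_state();T=Tt(s);h=np.arctan2(T[1,0],T[0,0]);d=T[:3,:3].T@(np.array([x,y,s["tool_pos"][2]])-s["tool_pos"])
    print("t",s["time"],"tool shift mm",(d*1e3).round(1),"tool yaw",round(h-hd,3),"z",s["tool_pos"][2].round(4),"j",np.round(s["joint_pos"],2))
if __name__=="__main__": go(*map(float,sys.argv[1:]))
E
python3 go.py .5616 .0837 -.172
```

```text
time: 1.6
tool_pos: [0.4775, -0.0765, 0.2225]
tcp_rot: [0.0, 0.989, 0.151, -0.0]
wrist_force: [0.3, -1.2, -1.0]
gripper_width: 0.0873
t 1.6 tool shift mm [ 1.281e+02 -1.277e+02 -1.000e-01] tool yaw 0.475 z 0.2225 j [ 0.65  0.06 -0.6   1.79  0.03  1.3  -1.23]
```

```bash
python3 -m handwheel '[{"offset":[32,-32,0],"yaw":0},{"offset":[32,-32,0],"yaw":0},{"offset":[32,-32,0],"yaw":0},{"offset":[32,-32,0],"yaw":0},{"offset":[0,0,0],"yaw":0.16},{"offset":[0,0,0],"yaw":0.16},{"offset":[0,0,0],"yaw":0.155},{"offset":[0,0,0],"yaw":0},{"offset":[0,0,0],"yaw":0}]'
python3 - <<'E'
from h import *
from go import go
go(.5616,.0837,-.172)
s=get_state();im=read_camera("wrist");cv2.imwrite("pics/w1.png",im[:,:,::-1])
im=im.astype(int);r,g,b=im[...,0],im[...,1],im[...,2]
P=[]
for n,m,z in(("green",(g>r+40)&(g>b+20),.088),("yel",(r>b+60)&(g>b+60),.088),("red",(r>g+70),.136)):
    if m.sum(): c=cent(im,m);print(n,np.round(c,1),ray("wrist",c[:2],z,s).round(4))
E
```

```text
time: 2.72
tool_pos: [0.5609, 0.0826, 0.2224]
tcp_rot: [0.0, 0.996, -0.084, -0.0]
wrist_force: [0.1, -0.9, 0.1]
gripper_width: 0.0871
t 2.725 tool shift mm [ 0.5 -1.2 -0. ] tool yaw 0.004 z 0.2224 j [ 0.33  0.27 -0.66  1.59  0.17  1.34 -2.09]
green [264.2 141.4 392. ] [0.6103 0.1239 0.088 ]
yel [374.5 174.9 493. ] [0.5644 0.0324 0.088 ]
red [320.  201.4 973. ] [0.5628 0.0824 0.136 ]
```

View pics/w1.png

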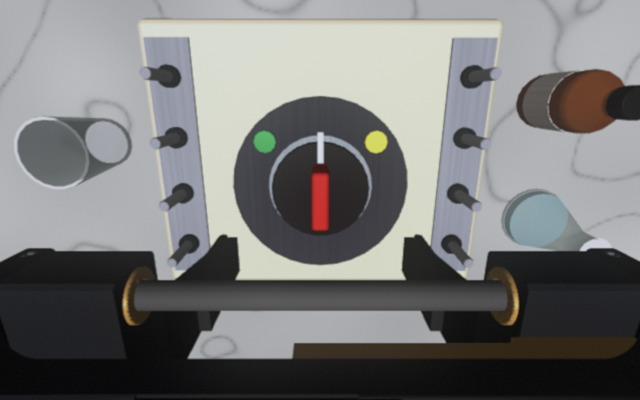

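The wrist view shows the pointer up at (320,135), green at (264,142) and yellow at (376,142). The wing is centred and aligned between the jaws. Descending.

```bash
python3 -c "
from h import *
s=get_state();g=ray('wrist',(264.2,141.6),.088,s);y=ray('wrist',(376,142),.088,s);d=g-y;d/=np.linalg.norm(d);print(g,y,(g+y)/2-.0411*np.array([d[1],-d[0],0]),np.arctan2(-d[0],d[1]))"
python3 -m handwheel '[{"offset":[0,0,30],"yaw":0},{"offset":[0,0,30],"yaw":0},{"offset":[0,0,25],"yaw":0},{"offset":[0,0,10],"yaw":0},{"offset":[0,0,0],"yaw":0}]'
python3 go.py .562 .083 -.172
```

```text
[0.61017773 0.12383171 0.088     ] [0.59342959 0.02751089 0.088     ] [0.56131122 0.08271207 0.088     ] -0.17215747921492042
time: 3.4
tool_pos: [0.5609, 0.0826, 0.1275]
tcp_rot: [-0.0, 0.996, -0.085, -0.0]
wrist_force: [-0.1, 0.5, 0.1]
gripper_width: 0.087
t 3.4 tool shift mm [ 1.  -0.6 -0. ] tool yaw 0.002 z 0.1275 j [ 0.31  0.35 -0.64  1.71  0.23  1.16 -2.14]
```

```bash
python3 -m handwheel '[{"offset":[0,0,12],"yaw":0},{"offset":[0,0,9],"yaw":0},{"offset":[0,0,0],"yaw":0}]'
python3 -m handwheel '[{"offset":[0,0,0],"yaw":0},{"offset":[0,0,0],"yaw":0},{"offset":[0,0,0],"yaw":0},{"offset":[0,0,0],"yaw":0},{"offset":[0,0,0],"yaw":0},{"offset":[0,0,0],"yaw":0}]' 0 40
```

```text
time: 3.78
tool_pos: [0.5606, 0.0825, 0.1058]
tcp_rot: [0.0, 0.996, -0.085, -0.001]
wrist_force: [0.3, 0.8, -0.9]
gripper_width: 0.0869
time: 4.53
tool_pos: [0.561, 0.0826, 0.1065]
tcp_rot: [0.0, 0.996, -0.086, 0.0]
wrist_force: [0.1, 0.5, 0.1]
gripper_width: 0.0348
```

Still closing.

```bash
python3 -m handwheel '[{"offset":[0,0,0],"yaw":0},{"offset":[0,0,0],"yaw":0},{"offset":[0,0,0],"yaw":0},{"offset":[0,0,0],"yaw":0},{"offset":[0,0,0],"yaw":0}]'
python3 -m handwheel '[{"offset":[0,0,-3],"yaw":0},{"offset":[0,0,-3],"yaw":0},{"offset":[0,0,-3.5],"yaw":0},{"offset":[0,0,0],"yaw":0}]'
```

```text
time: 5.15
tool_pos: [0.561, 0.0828, 0.1066]
tcp_rot: [-0.0, 0.996, -0.085, 0.0]
wrist_force: [0.2, 2.1, -1.0]
gripper_width: 0.0138
time: 5.65
tool_pos: [0.5609, 0.0827, 0.1161]
tcp_rot: [-0.0, 0.996, -0.085, -0.0]
wrist_force: [4.3, 3.4, -9.0]
gripper_width: 0.0138
```

Grip holds and the lift reads about 9.5 mm with 9 N of spring. Turning anticlockwise to about 0.71 rad (tool yaw negative).

```bash
python3 -m handwheel '[{"offset":[0,0,0],"yaw":-0.08},{"offset":[0,0,0],"yaw":-0.12},{"offset":[0,0,0],"yaw":-0.12},{"offset":[0,0,0],"yaw":-0.12},{"offset":[0,0,0],"yaw":-0.12},{"offset":[0,0,0],"yaw":-0.1},{"offset":[0,0,0],"yaw":-0.05},{"offset":[0,0,0],"yaw":0},{"offset":[0,0,0],"yaw":0}]'
python3 go.py .561 .0827 -.172; python3 -c "from h import *;print(get_state()['wrist_torque'])"
```

```text
time: 6.78
tool_pos: [0.561, 0.0822, 0.1159]
tcp_rot: [0.0, 0.964, 0.265, -0.0]
wrist_force: [4.4, 1.6, -8.9]
gripper_width: 0.0135
t 6.775 tool shift mm [ 0.2 -0.4 -0. ] tool yaw 0.709 z 0.1159 j [ 0.4   0.39 -0.76  1.72  0.29  1.15 -1.47]
[ 0.24861232 -1.1119054  -0.00461321]
```

```bash
python3 -m handwheel '[{"offset":[0,0,1],"yaw":0},{"offset":[0,0,1],"yaw":0},{"offset":[0,0,0.5],"yaw":0},{"offset":[0,0,0],"yaw":0}]'
python3 -m handwheel '[{"offset":[0,0,0.5],"yaw":0},{"offset":[0,0,0],"yaw":0}]'
python3 -c "from h import *;print(get_state()['wrist_torque'])"
```

```text
time: 7.28
tool_pos: [0.561, 0.0823, 0.1136]
tcp_rot: [0.0, 0.964, 0.266, -0.0]
wrist_force: [4.4, -0.1, -7.8]
gripper_width: 0.0137
time: 7.52
tool_pos: [0.561, 0.0823, 0.1134]
tcp_rot: [0.0, 0.964, 0.266, -0.0]
wrist_force: [1.8, -1.1, -2.8]
gripper_width: 0.014
[-0.46137249 -0.45009817 -0.05138733]
```

Contact at a lift of about 6.8 mm: the pin is on the plate at 0.71. Slide on gently and watch for the load to come back on the wrist, which would mean a notch.

```bash
python3 -m handwheel '[{"offset":[0,0,0],"yaw":-0.02},{"offset":[0,0,0],"yaw":0}]'
python3 -m handwheel '[{"offset":[0,0,0],"yaw":-0.02},{"offset":[0,0,0],"yaw":0}]' | grep force
python3 -m handwheel '[{"offset":[0,0,0],"yaw":-0.02},{"offset":[0,0,0],"yaw":0}]'| grep force
python3 -m handwheel '[{"offset":[0,0,0],"yaw":-0.02},{"offset":[0,0,0],"yaw":0}]'| grep -E "force|_pos"
python3 go.py .561 .0825 -.172
```

```text
time: 7.78
tool_pos: [0.5611, 0.0823, 0.1133]
tcp_rot: [0.0, 0.961, 0.276, 0.0]
wrist_force: [0.7, -2.4, 0.3]
gripper_width: 0.0138
wrist_force: [-1.5, -4.7, 1.8]
wrist_force: [-0.2, -5.1, 3.1]
tool_pos: [0.5611, 0.0822, 0.1132]
wrist_force: [0.2, -5.4, 2.1]
t 8.525 tool shift mm [ 0.  -0.3 -0. ] tool yaw 0.791 z 0.1132 j [ 0.41  0.4  -0.77  1.72  0.3   1.15 -1.4 ]
```

Nothing from 0.71 to 0.79, so the notch must be beyond the disc. Lift clear and go to about 0.95.

```bash
python3 -m handwheel '[{"offset":[0,0,-1.5],"yaw":0},{"offset":[0,0,-0.5],"yaw":-0.05},{"offset":[0,0,0],"yaw":-0.06},{"offset":[0,0,0],"yaw":-0.05},{"offset":[0,0,0],"yaw":0}]' | grep -E "force|_pos"
python3 -m handwheel '[{"offset":[0,0,1],"yaw":0},{"offset":[0,0,0.7],"yaw":0},{"offset":[0,0,0],"yaw":0}]' | grep -E "force|_pos"
python3 go.py .561 .0825 -.172
```

```text
tool_pos: [0.5611, 0.0823, 0.1142]
wrist_force: [5.6, -3.6, -9.7]
tool_pos: [0.5612, 0.0822, 0.1133]
wrist_force: [0.6, -5.0, -0.0]
t 9.525 tool shift mm [ 0.1 -0.4 -0. ] tool yaw 0.951 z 0.1133 j [ 0.43  0.41 -0.8   1.72  0.31  1.15 -1.25]
```

```bash
python3 -m handwheel '[{"offset":[0,0,0],"yaw":-0.02},{"offset":[0,0,0],"yaw":0}]' | grep -E "force|_pos"
python3 -m handwheel '[{"offset":[0,0,0],"yaw":-0.02},{"offset":[0,0,0],"yaw":0}]' | grep -E "force|_pos"
python3 go.py .561 .0825 -.172
```

```text
tool_pos: [0.5612, 0.0822, 0.1133]
wrist_force: [0.6, -4.5, -1.3]
tool_pos: [0.5612, 0.0822, 0.1132]
wrist_force: [3.0, -5.8, -1.4]
t 10.025 tool shift mm [ 0.1 -0.4 -0. ] tool yaw 0.991 z 0.1132 j [ 0.44  0.41 -0.8   1.72  0.32  1.15 -1.21]
```

```bash
python3 -m handwheel '[{"offset":[0,0,0],"yaw":-0.02},{"offset":[0,0,0],"yaw":0}]' | grep -E "force|_pos"
python3 -m handwheel '[{"offset":[0,0,0],"yaw":-0.02},{"offset":[0,0,0],"yaw":0}]' | grep -E "force|_pos"
python3 go.py .561 .0825 -.172
```

```text
tool_pos: [0.5612, 0.0822, 0.1132]
wrist_force: [1.6, -5.1, -1.6]
tool_pos: [0.5613, 0.0822, 0.1131]
wrist_force: [1.4, -5.0, -2.2]
t 10.525 tool shift mm [ 0.1 -0.4 -0. ] tool yaw 1.031 z 0.1131 j [ 0.44  0.41 -0.81  1.72  0.32  1.15 -1.17]
```

```bash
for i in 1; do python3 -m handwheel '[{"offset":[0,0,0],"yaw":-0.02},{"offset":[0,0,0],"yaw":0}]' | grep -E "force|_pos"; done
python3 -m handwheel '[{"offset":[0,0,0],"yaw":-0.02},{"offset":[0,0,0],"yaw":0}]' | grep -E "force|_pos"
python3 -m handwheel '[{"offset":[0,0,0],"yaw":-0.02},{"offset":[0,0,0],"yaw":0}]' | grep -E "force|_pos"
python3 - <<'E'
from h import *
from go import go
go(.561,.0825,-.172)
s=get_state();cv2.imwrite("pics/w2.png",read_camera("wrist")[:,:,::-1])
E
```

```text
tool_pos: [0.5613, 0.0822, 0.113]
wrist_force: [3.3, -4.5, -2.9]
tool_pos: [0.5612, 0.0822, 0.1126]
wrist_force: [6.0, -4.3, -8.3]
tool_pos: [0.5612, 0.0822, 0.1126]
wrist_force: [5.1, -3.3, -8.8]
t 11.275 tool shift mm [ 0.1 -0.4 -0. ] tool yaw 1.091 z 0.1126 j [ 0.45  0.41 -0.82  1.72  0.33  1.16 -1.12]
```

View pics/w2.png

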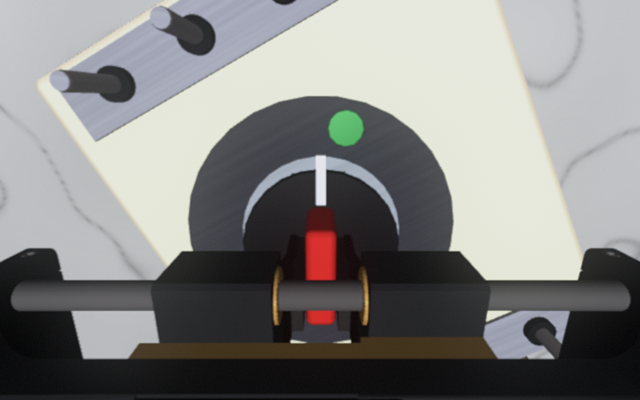

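The full spring load has come back on the wrist (-8.8 N) at 1.07–1.09 rad and below plate height, so the pin is over the notch. The picture agrees: the pointer (320,160) has passed the green disc (346,128). Lower gently to check.

```bash
python3 -m handwheel '[{"offset":[0,0,0.5],"yaw":0},{"offset":[0,0,0],"yaw":0}]' | grep -E "force|_pos"
python3 -m handwheel '[{"offset":[0,0,0.5],"yaw":0},{"offset":[0,0,0.5],"yaw":0},{"offset":[0,0,0],"yaw":0}]' | grep -E "force|_pos"
python3 -c "from h import *;print(get_state()['wrist_torque'])"
```

```text
tool_pos: [0.5613, 0.0822, 0.1121]
wrist_force: [5.9, -4.7, -8.2]
tool_pos: [0.5612, 0.0822, 0.1111]
wrist_force: [5.6, -4.2, -8.0]
[-1.02916271 -1.38845411 -0.01940296]
```

The pin is inside the notch (lift about 4.5 mm, no support from the plate, no turning torque). Let go so that the spring snaps it home.

```bash
python3 -m handwheel '[{"offset":[0,0,0],"yaw":0},{"offset":[0,0,0],"yaw":0},{"offset":[0,0,0],"yaw":0},{"offset":[0,0,0],"yaw":0},{"offset":[0,0,0],"yaw":0},{"offset":[0,0,0],"yaw":0},{"offset":[0,0,0],"yaw":0},{"offset":[0,0,0],"yaw":0}]' 60
python3 -m handwheel '[{"offset":[0,0,-15],"yaw":0},{"offset":[0,0,-25],"yaw":0},{"offset":[0,0,-30],"yaw":0},{"offset":[0,0,-30],"yaw":0},{"offset":[0,0,-11],"yaw":0},{"offset":[0,0,0],"yaw":0},{"offset":[0,0,0],"yaw":0}]'
python3 - <<'E'
from h import *
from go import go
go(.561,.0825,-.172)
a=read_camera("wrist")[:,:,::-1];b=read_camera("side")[:,:,::-1][150:270,220:380]
cv2.imwrite("pics/w3.png",a)
o=cv2.imread("pics/side0.png")[150:270,220:380]
cv2.imwrite("pics/s3.png",cv2.resize(np.hstack([o,b]),None,fx=2.5,fy=2.5,interpolation=2))
E
```

```text
time: 12.95
tool_pos: [0.561, 0.0826, 0.1119]
tcp_rot: [0.0, 0.896, 0.443, 0.0]
wrist_force: [-0.6, -0.0, 0.6]
gripper_width: 0.0523
time: 13.82
tool_pos: [0.5605, 0.0824, 0.2218]
tcp_rot: [-0.0, 0.896, 0.443, -0.001]
wrist_force: [-0.1, 0.2, -0.4]
gripper_width: 0.0521
t 13.825 tool shift mm [ 0.4  0.3 -0. ] tool yaw 1.091 z 0.2218 j [ 0.48  0.32 -0.86  1.58  0.24  1.36 -1.06]
```

View pics/w3.png

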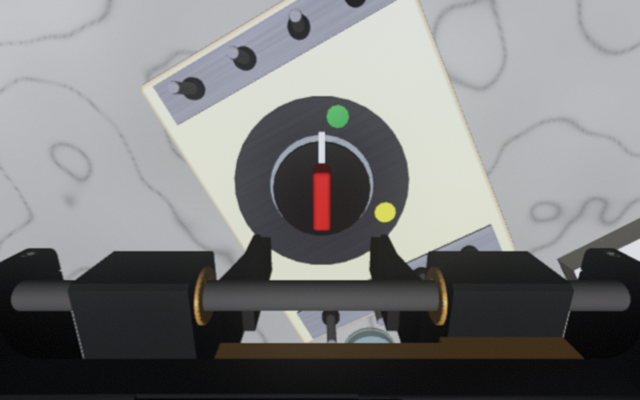

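View pics/s3.png

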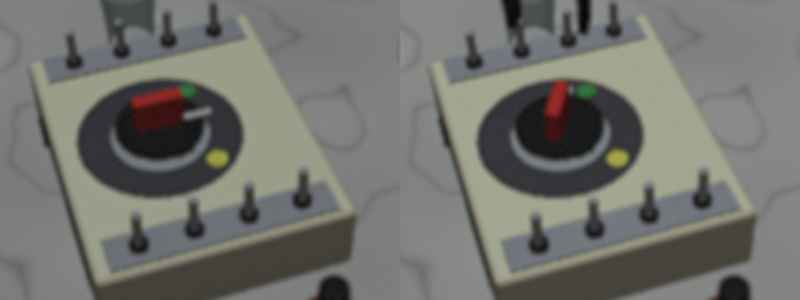

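The side view shows the wing turned towards green, with the skirt seemingly at the same height as at the start. Checking that numerically: a lift of 6 mm would be about 2 px in the side view.

```bash
python3 - <<'E'
from h import *
a=cv2.imread("pics/side0.png",0).astype(float);b=read_camera("side").mean(2)*1.0
b=cv2.cvtColor(read_camera("side"),cv2.COLOR_RGB2GRAY).astype(float)
for u in(275,283,291):print(u,a[204:222,u].astype(int),b[204:222,u].astype(int))
import numpy as np
for f in("w1","w3"):
    im=cv2.imread(f"pics/{f}.png").astype(int);b_,g,r=im[...,0],im[...,1],im[...,2]
    m=(r>g+70)&(r>170);v,u=np.nonzero(m);print(f,u.min(),u.max(),v.min(),v.max(),len(u))
    w=(im.min(2)>170)[125:160,310:332];v,u=np.nonzero(w);print("nose",u.min()+310,u.max()+310,v.min()+125,v.max()+125,len(u))
    row=g[185,255:390];print("skirt rim",255+np.nonzero(row>90)[0])
E
```

```text
275 [ 22  26  25  27  25  24  21  30  56  90 114 117 106  81  58  49  51  52] [ 27  26  29  28  26  26  27  35  65 100 121 125 113  87  61  55  53  54]
283 [ 26  25  24  24  24  21  25  19  24  46  82 110 119 108  85  60  50  50] [ 29  29  29  24  27  26  25  24  27  53  89 119 125 115  90  64  52  53]
291 [ 24  22  23  24  24  24  20  30  56  91 115 116  99  73  54  50  50  51] [ 27  27  26  28  26  23  25  32  58  95 120 122 107  77  57  53  53  55]
w1 313 326 175 229 763
nose 317 323 133 159 146
skirt rim [269 270 271 369 370 371]
w3 314 328 174 229 794
nose 318 325 132 159 176
skirt rim [270 271 272 273 370 371 372 373]
```

```bash
python3 -c "
from workcell import *
print(get_state()['time'],close_job())"
```

```text
the job is handed in; nothing more can be done
14.025 None
```

The selector knob is turned to the green side and has dropped into the notch there. I handed the job in at 14.0 s with the open gripper about 11 cm above its grip height, touching nothing.

- **What I did:** I gripped the red wing, pulled it up about 9.5 mm and turned it anticlockwise towards green. With the pin resting lightly on the plate I found no notch before the disc, at 0.71–0.79 rad. I lifted it clear and felt again from 0.95 rad. The pin dropped in at about 1.07–1.09 rad, beyond the disc. I lowered it about 2 mm into the notch and let the spring snap it home.
- **Forces:** The upward force on the wrist while feeling for the notch never read above about 3 N. With the spring's 7–8 N, I estimate the pin saw about 11 N, well under 25 N.
- **Last checks:** In the side camera the edge of the knob's skirt is where it was at the start, with no shift I could see. A knob left unseated would have shown about 2 px. The wrist view shows the pointer just beyond the green disc.
- **What disagreed:** My tool angle at the drop (1.07–1.09 rad) is slightly past the stated notch range, which ends at about 1.063. The notch's side clearance of about 0.05 rad covers that difference. The wrist view alone was too coarse (about 1 px) to confirm the height.
- **Glassware:** The gripper never came near the glassware, but I did not measure its positions again afterwards.

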